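# Refill the lamp and optics kit caddy in the equipment store

## Robot

A 6-joint arm with a two-finger parallel gripper is mounted at the origin on the work surface. World frame = base frame: x ahead of the robot, y to its left, z up, the work surface at z = 0. Lengths are in m, angles in rad, forces in N, time in s.
With the tool pointing down it reaches from about 0.3 to 0.875 m from the base axis. Payload 4.2 kg.
Tool frame: the origin (TCP) lies midway between the tips of the shut fingers; the grasp point (between the pads) lies 19 mm behind it; z points along the fingers, y is the line along which they close (so a half turn about z gives the same grasp; the last joint's range is limited). The gripper opens to 85 mm and grips with 20 to 120 N. Pads are 22 mm wide; open, the fingers measure 114 mm over their backs; the gripper's body (76 mm by 85 mm) begins 54 mm behind the grasp point. The pads swing forward as they close: fully open they stand 13 mm farther back than shut.
Start: joints at [1.262, 0.32, 1.565, -0, 1.257, -0.02], TCP at [0.164, 0.551, 0.231] pointing down, gripper open.
Joint ranges: [-3.11, 3.11], [-0.84, 2.01], [0.21, 2.61], [-1.34, 4.49], [0.05, 2.63], [-2.56, 2.56]. Speed limits (rad/s): [2.57, 2.57, 3.14, 3.14, 3.14, 3.14].

## Interface

Orientations are given as a unit quaternion [w, x, y, z].
In Python, from station import env, vision, finder gives the robot as it stands.
- The arm moves only by the tool play_rows, never from a script. Its argument "targets" is a list of rows, each a list of 7 numbers: the shift along the tool's x, y, z in units of 0.5 m (1.0 is 0.5 m), then the turn, a rotation vector about the tool's x, y, z in units of 2 rad (1.0 is 2 rad), then the opening, from 0 (shut) to 1 (fully open). In form: [[dx, dy, dz, ax, ay, az, jaw], ...]. A call has 1 to 12 rows; each row is the pose to reach, as a shift and turn from the pose commanded when the call began, along the tool's axes at that moment; what a row does not reach only later rows make up. A row lasts 1/12 s, in which the tool goes at most 41.7 mm and 7.16 degrees, less where a joint would pass 70% of its speed; a pose out of reach is approached as far as the arm can. A call with a number of a shift or a turn outside -1 to 1 is refused whole. A call with a gripper value outside its range is refused whole. The fingers move at their own pace and stop on an object; the grip force is fixed at half the most. Time passes only in rows, so rows that repeat a pose let the fingers close. It gives the time, the measured TCP pose, the force, the opening and the grip force at its end, in the units of the state.
- env.state(): the state, without advancing time (a new reading comes with each control period).
- vision.camera(name): name is "scene" or "top" or "wrist"; returns (picture, depth): 480x640x3 uint8, red, green, blue; 480x640 float32, m along the optical axis (not along the pixel's ray), 0 where there is no reading.
- vision.camera_params(name): a dict with "camera_matrix" (3x3 intrinsics, pixels), "R" (3x3) and "t" (3): a world point X has camera coordinates R X + t. Camera axes: x right, y down, z forward; pixel columns grow to the right and rows downward; lengths in m; the calibration is good to about 2 mm. A picture is of the moment at which its call begins: read the wrist's pose just before it. camera_params takes no time and is no camera call; for the wrist camera it gives the pose at the moment of the call.
- env.finish_job(): hands the job in; it is judged then, once.
Trained networks look in the newest picture that a camera, given by its name, has taken for a name from the list of things; names that differ only in an ending like _2 or _b are one class to them, and where a whole thing is asked for, a point or a joint stands for the part that bears it (a point fixed in the world has none). Each returns a list of dicts, best first, with "confidence" (0 to 1); they miss things now and then, are a little off and sometimes report something else, mostly with a low value. They report only what shows in the picture. A call takes as long as a camera call. They do not tell look-alikes from the thing itself.
- finder.spot_in(camera, thing): "rect" ([centre column, centre row, width, height] in pixels, round what is visible of it).
The state is a dict: "time_s": time; "joints": joint angles; "dq": joint speeds; "joint_torque": joint torques, N m; "eef_pos": TCP position; "orientation": TCP orientation; "contact_force": force on the tool from outside, world axes, zero at the start; "moment": the same for the moment, N m; "grip_width": finger opening in m; "grip_force": force on a finger pad.
Only numpy, scipy, OpenCV 4.12 (cv2) and the standard library are available. Lean on these libraries where they do the work, as an engineer would, in place of code of your own. Each camera call takes 0.05 s, during which the arm holds its last target. There are 200 camera calls.

## Task

Refill the grey bays of the yellow kit caddy: lay the long torch in the long cradle, set the small round lens filter flat in the round well, and lay the narrow battery pack in the cassette bay, sliding the cassette's gate open first and fully shut over the pack afterwards. Leave the short torch, the square battery pack and the large lens filter where they lie.

Things in the scene. Friction and masses are not known exactly. Their poses are not given: they have to be found in the camera images.
- torch: long torch, black, lying: 100 mm long, round barrel 22 mm thick over its middle 66 mm, hexagonal head (22 mm long) and tail (12 mm long) 28 mm across flats, which keep it from rolling. Origin on the barrel's axis at mid-length, 14 mm above what it lies on; x along it towards the head. It may lie either way round in the cradle. 0.08 to 0.17 kg
- battery: the narrow battery pack, black box 62 x 30 x 24 mm (x, y, z) with two small brass contacts on its top. Origin at the centre of its underside, z up; x along the 62 mm. It may lie either way round in the bay, top up. 0.09 to 0.18 kg
- filter: the small lens filter, a black disc 44 mm in diameter and 18 mm high with glass on its top face. Origin at the centre of its underside, z up. About 0.06 kg
- short_torch: look-alike that stays: a torch like the other but 64 mm long. Origin on the barrel's axis at mid-length, x towards the head
- square_battery: look-alike that stays: a square battery pack 48 x 48 x 24 mm. Origin at the centre of its underside
- big_filter: look-alike that stays: a lens filter 62 mm in diameter, 18 mm high. Origin at the centre of its underside
- cradle: fixed grey caddy module for the torch: trough, inside 116 mm (x) x 46 mm (y), floor 4 mm and rim 18 mm above its origin, walls 4 mm thick, the middle 56 mm of both long walls cut away to the floor for the fingers. Origin at the centre of its underside, 4 mm above the bench; x along the trough. The three modules stand in a row along their common y, 92 mm apart, in any order, with the same heading
- well: fixed grey caddy module for the filter: plate 78 x 78 x 12 mm with a round recess 60 mm in diameter, its floor 5 mm and rim 12 mm above the origin. Origin at the centre of its underside, 4 mm above the bench. The yellow tray around the modules has an edge 14 mm above the bench, 290 mm apart in y, and from 78 mm before (-x) to 168 mm behind (+x) the modules' origins
- cassette: fixed grey caddy module for the narrow pack: bay, inside 78 mm (x) x 46 mm (y), floor 4 mm and rim 18 mm above its origin, walls 4 mm thick, the middle 44 mm of both long walls cut away to the floor for the fingers. Origin at the centre of the bay's underside, 4 mm above the bench; x points to the gate's guides: two cheeks at x = 46 to 98 mm, y = +-22 to +-28 mm, 42 mm high
- gate (a joint): the cassette's gate, slides along the cassette's x, in m: 0 shut, 0.045 fully open. Plate 90 x 42 mm, 32 to 36 mm above the cassette's origin, its front edge at x = joint value (shut, it covers half the bay). Black grip on it: 12 (x) x 16 (y) mm, 36 to 64 mm above the origin, centred at x = 60 mm + joint value, y = 0. Slides with 1.5 N, stays put; starts shut or up to 12 mm ajar
Not all that is in view belongs to the job. Leave any blue look-alike of the battery alone.

How it is judged:
By the outcome, as a careful person would: the job done as asked, in the order asked, and still so for the second after the job is handed in, with the robot touching nothing.
It also fails if it takes over 115 s, if anything falls off the work surface, if the arm or the gripper's body presses on something with over 40 N, if the wrist force passes 120 N, or if a joint passes its speed limit or range.

## Working session

There is one attempt and no reset: what is moved stays moved. The work goes in short steps, Python scripts to look and compute and a tool call to move; the robot and the scene stay as the last step left them, time stands still between calls to the robot, and variables do not carry over. Pictures are saved under pics/ and viewed, at most 14 in all, crops included, and the job is handed in when it is done.

Besides the shell and the picture viewer there is one more tool, called after ">>>" as name([rows], argument=value, ...), one row to a line, values as JSON. play_rows: Moves the arm, as the interface text tells. Its arguments: {"type":"object","properties":{"targets":{"type":"array","items":{"type":"array","items":{"type":"number","minimum":-1,"maximum":1}}}},"required":["targets"]}

```bash
ls; mkdir -p pics; python3 - <<'E'
from station import env, vision, finder
import cv2, numpy as np
print(env.state())
for n in ("top","scene"):
    p,d=vision.camera(n); cv2.imwrite(f"pics/{n}0.png",p[:,:,::-1]); np.savez(f"{n}0.npz",p=p,d=d)
    c=vision.camera_params(n); print(n,c)
    for t in ("torch","battery","filter","cradle","well","cassette","gate"):
        print(t,[(np.round(r["rect"]).tolist(),round(r["confidence"],2)) for r in finder.spot_in(n,t)] if n=="top" else "")
E
```

```text
pics
{'time_s': 0.0, 'joints': array([ 1.26202563e+00,  3.20281113e-01,  1.56568833e+00,  1.66453822e-05,
        1.25736916e+00, -1.99667622e-02]), 'dq': array([-0.00126352, -0.0006433 ,  0.00062992, -0.00089792,  0.002078  ,
       -0.00044297]), 'joint_torque': array([ 1.67984166e-03, -4.15520489e+01, -2.34162587e+01, -2.04029479e-04,
        7.99142610e-03, -2.49115647e-05]), 'eef_pos': array([0.16359545, 0.55074198, 0.23048483]), 'orientation': array([-1.50653202e-04,  1.43903139e-01,  9.89591393e-01, -8.59915849e-04]), 'contact_force': array([0.15716945, 0.87211372, 0.65040412]), 'moment': array([-0.02430116, -0.01505458,  0.02240502]), 'grip_force': 0.0, 'grip_width': 0.08515489616373928}
top {'camera_matrix': array([[448.10849475,   0.        , 327.31416561],
       [  0.        , 448.10849475, 239.13471411],
       [  0.        ,   0.        ,   1.        ]]), 'R': array([[ 0.01690176, -0.99916038, -0.03732101],
       [-0.99359477, -0.0126131 , -0.1122958 ],
       [ 0.11173078,  0.03897996, -0.99297371]]), 't': array([-0.01232581,  0.5015618 ,  0.93429871])}
torch [([497.0, 206.0, 25.0, 49.0], 0.74)]
battery [([356.0, 265.0, 22.0, 30.0], 0.97), ([394.0, 303.0, 35.0, 30.0], 0.78)]
filter [([359.0, 198.0, 17.0, 25.0], 0.83)]
cradle [([197.0, 255.0, 30.0, 56.0], 0.58)]
well [([242.0, 252.0, 39.0, 37.0], 0.8)]
cassette [([278.0, 239.0, 33.0, 67.0], 0.98)]
gate [([276.0, 224.0, 28.0, 47.0], 0.67)]
scene {'camera_matrix': array([[483.21942023,   0.        , 317.86385551],
       [  0.        , 483.21942023, 243.25813141],
       [  0.        ,   0.        ,   1.        ]]), 'R': array([[ 0.01152783,  0.99980897, -0.01578388],
       [ 0.54232471, -0.0195131 , -0.83994235],
       [-0.84008989,  0.00112273, -0.54244605]]), 't': array([ 0.03798163, -0.22775909,  1.39408127])}
torch 
battery 
filter 
cradle 
well 
cassette 
gate
```

```bash
python3 - <<'E'
import cv2
i=cv2.imread("pics/top0.png")[130:360,150:560]; cv2.imwrite("pics/top0c.png",cv2.resize(i,(800,449),interpolation=cv2.INTER_CUBIC))
E
```

```text
(no output)
```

View pics/top0c.png

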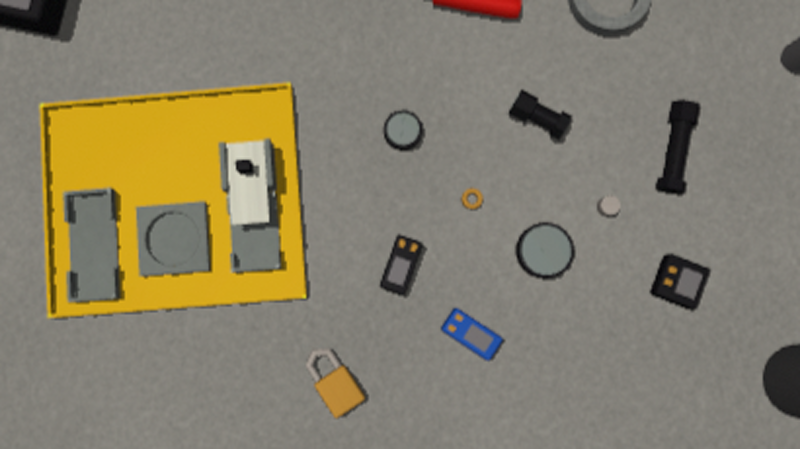

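View pics/scene0.png

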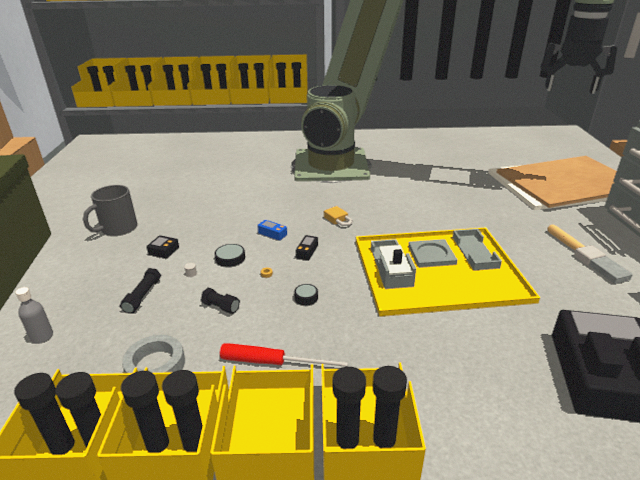

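```bash
cat > h.py <<'E'
import numpy as np, cv2
def world(d,c):
    K=c["camera_matrix"];h,w=d.shape
    u,v=np.meshgrid(np.arange(w),np.arange(h))
    P=np.stack([(u-K[0,2])/K[0,0]*d,(v-K[1,2])/K[1,1]*d,d],-1)
    return (P-c["t"])@c["R"]
def rect(xy):
    (c,s,a)=cv2.minAreaRect((xy*1000).astype(np.float32))
    if s[0]<s[1]: s=s[::-1];a+=90
    return np.round(c,1),np.round(s,1),round((a+90)%180-90,1)
E
python3 - <<'E'
from h import *
from station import vision
z=np.load("top0.npz");p,d=z["p"],z["d"];c=vision.camera_params("top")
W=world(d,c)
for n,(u,v) in dict(torch=(497,205),batt=(356,266),filt=(357,197),short=(427,189),blue=(392,301),big=(429,258),sq=(498,274)).items():
    m=np.zeros(d.shape,bool);m[v-35:v+36,u-35:u+36]=1
    m&=(W[...,2]>0.007)&(d>0)
    n_,l,st,ce=cv2.connectedComponentsWithStats(m.astype(np.uint8))
    k=l[v,u]; k=k or 1
    q=W[l==k]; print(n,len(q),rect(q[:,:2]),"zmax",q[:,2].max().round(4),"zmed",np.median(q[:,2]).round(4))
hsv=cv2.cvtColor(p,cv2.COLOR_RGB2HSV)
m=cv2.inRange(hsv,(20,150,80),(32,255,255)); m[:,320:]=0;m[:150]=0;m[300:]=0
q=W[(m>0)&(W[...,2]>0.009)];print("tray rim",len(q),rect(q[:,:2]))
q=W[(m>0)];print("tray",len(q),rect(q[:,:2]))
g=((hsv[...,1]<60)&(W[...,2]>0.006)).astype(np.uint8);g[:,:173]=0;g[:,306:]=0;g[:172]=0;g[292:]=0
n_,l,st,ce=cv2.connectedComponentsWithStats(g)
for k in range(1,n_):
    if st[k,4]>60: q=W[l==k];print(st[k],rect(q[:,:2]),q[:,2].max().round(3))
print("bench z",np.median(W[310:330,200:300,2]))
E
```

```text
torch 586 (array([ 582.4, -371.7]), array([102.2,  32.3]), -10.6) zmax 0.0322 zmed 0.0232
batt 404 (array([446.4, -65.5]), array([61.8, 29.9]), -19.2) zmax 0.0301 zmed 0.0236
filt 318 (array([597.8, -66.8]), array([43. , 41.6]), 0.7) zmax 0.0231 zmed 0.0176
short 376 (array([ 617.3, -219.3]), array([64.7, 32.3]), 62.4) zmax 0.0321 zmed 0.024
blue 422 (array([ 372. , -143.3]), array([62.4, 29.7]), 57.1) zmax 0.0286 zmed 0.0237
big 672 (array([ 465.1, -224.1]), array([61.2, 60.2]), -89.8) zmax 0.0227 zmed 0.0179
sq 572 (array([ 432.9, -369.9]), array([48.8, 48.3]), 69.2) zmax 0.0288 zmed 0.0233
tray rim 1049 (array([510.3, 154.7]), array([371.6, 266.9]), -84.8)
tray 9886 (array([512.8, 157.4]), array([377.4, 271.3]), -85.0)
[ 263  202   31   67 1556] (array([466.7,  72.6]), array([248.6, 110.2]), 33.8) 0.984
[ 183  227   28   58 1193] (array([460.7, 135. ]), array([357.4, 125.9]), 88.8) 0.984
[ 220  234   37   37 1205] (array([458.4,  93.4]), array([287.1,  88.5]), 81.8) 0.984
bench z -0.0001687776977928527
```

```bash
python3 - <<'E'
from h import *
from station import vision
z=np.load("top0.npz");p,d=z["p"],z["d"];c=vision.camera_params("top")
W=world(d,c);W[d==0]=np.nan
hsv=cv2.cvtColor(p,cv2.COLOR_RGB2HSV)
m=cv2.inRange(hsv,(20,150,80),(32,255,255)); m[:,320:]=0;m[:150]=0;m[300:]=0
ok=(d>0)
q=W[(m>0)&ok&(W[...,2]>0.009)&(W[...,2]<0.02)];print("tray rim",len(q),rect(q[:,:2]))
g=((hsv[...,1]<60)&ok&(W[...,2]>0.005)).astype(np.uint8);g[:,:173]=0;g[:,306:]=0;g[:172]=0;g[292:]=0
n_,l,st,ce=cv2.connectedComponentsWithStats(g)
for k in range(1,n_):
    if st[k,4]>60:
        for lo,hi in((.005,.1),(.005,.024),(.03,.045),(.05,.1)):
            q=W[(l==k)];q=q[(q[:,2]>lo)&(q[:,2]<hi)]
            if len(q)>5:print(st[k],lo,hi,len(q),rect(q[:,:2]),q[:,2].max().round(3))
E
```

```text
tray rim 1012 (array([517.6, 195.3]), array([291.4, 245.9]), -84.6)
[ 263  202   31   67 1598] 0.005 0.1 1598 (array([511.5, 101.6]), array([146.8,  55.6]), 5.2) 0.07
[ 263  202   31   67 1598] 0.005 0.024 610 (array([511.6, 101.1]), array([146.8,  53.9]), 5.0) 0.024
[ 263  202   31   67 1598] 0.03 0.045 835 (array([532.7, 103.3]), array([90. , 55.6]), 5.7) 0.045
[ 263  202   31   67 1598] 0.05 0.1 55 (array([547.4, 104.5]), array([14.6, 11.4]), 88.8) 0.07
[ 183  227   28   58 1309] 0.005 0.1 1309 (array([463.8, 281.9]), array([123.4,  54.4]), 5.3) 0.027
[ 183  227   28   58 1309] 0.005 0.024 1293 (array([463.8, 281.9]), array([123.4,  54.4]), 5.3) 0.024
[ 220  234   37   37 1232] 0.005 0.1 1232 (array([472.4, 190.5]), array([78.7, 77.3]), -85.1) 0.021
[ 220  234   37   37 1232] 0.005 0.024 1232 (array([472.4, 190.5]), array([78.7, 77.3]), -85.1) 0.021
```

```bash
cat > plan.py <<'E'
import sys, numpy as np
from scipy.spatial.transform import Rotation as Ro
from station import env
# usage: plan.py x,y,z,psi [...]  (mm, deg closing-axis heading) -> rows from measured pose
s=env.state();q=s["orientation"];R0=Ro.from_quat(q[[1,2,3,0]])
print("t",round(s["time_s"],2),"pos",np.round(s["eef_pos"]*1000,1),"psi",np.round(np.degrees(np.arctan2(*R0.as_matrix()[1::-1,1])),1),"w",round(s["grip_width"]*1000,1),"gf",round(s["grip_force"],1),"F",np.round(s["contact_force"],1))
for a in sys.argv[1:]:
    x,y,z,p=map(float,a.split(","));p=np.radians(p)
    yv=np.array([np.cos(p),np.sin(p),0]);zv=np.array([0,0,-1.]);R1=Ro.from_matrix(np.c_[np.cross(yv,zv),yv,zv])
    d=R0.inv().apply(np.array([x,y,z])/1000-s["eef_pos"]);r=(R0.inv()*R1).as_rotvec()
    print(a,np.round(d/.5,4).tolist(),np.round(r/2,4).tolist(),"rows",round(max(np.linalg.norm(d)/.0417,np.linalg.norm(r)/.125),1))
E
python3 plan.py 370,90,200,76 580,-372,120,79.4
```

```text
t 0.45 pos [163.7 551.2 231.3] psi 73.5 w 85.5 gf 0.0 F [ 0.4 -0.4  0.5]
370,90,200,76 [-0.6581, -0.7667, 0.0626] [-0.0, 0.0, -0.0222] rows 12.1
580,-372,120,79.4 [-1.3238, -1.5328, 0.2227] [-0.0, 0.0, -0.0519] rows 24.4
```

>>> play_rows([
  [-0.658,-0.767,0.063,0,0,-0.022,1],
  [-0.658,-0.767,0.063,0,0,-0.022,1],
  [-0.658,-0.767,0.063,0,0,-0.022,1],
  [-0.658,-0.767,0.063,0,0,-0.022,1],
  [-0.658,-0.767,0.063,0,0,-0.022,1],
  [-0.658,-0.767,0.063,0,0,-0.022,1],
  [-0.658,-0.767,0.063,0,0,-0.022,1],
  [-0.658,-0.767,0.063,0,0,-0.022,1],
  [-0.658,-0.767,0.063,0,0,-0.022,1],
  [-0.658,-0.767,0.063,0,0,-0.022,1],
  [-0.658,-0.767,0.063,0,0,-0.022,1],
  [-0.658,-0.767,0.063,0,0,-0.022,1],
])

```text
time_s: 1.45
eef_pos: [0.3678, 0.0937, 0.2005]
orientation: [0.001, 0.122, 0.993, 0.0]
contact_force: [0.4, 0.2, -0.6]
grip_width: 0.0852
grip_force: 0.0
```

```bash
python3 plan.py 582,-371.7,120,79.4
```

```text
t 1.45 pos [367.8  93.7 200.5] psi 76.0 w 85.2 gf 0.0 F [ 0.4  0.2 -0.6]
582,-371.7,120,79.4 [-0.641, -0.7994, 0.1612] [0.0004, 0.0006, -0.0298] rows 12.4
```

>>> play_rows([
  [-0.637,-0.792,0.161,0,0,-0.03,1],
  [-0.637,-0.792,0.161,0,0,-0.03,1],
  [-0.637,-0.792,0.161,0,0,-0.03,1],
  [-0.637,-0.792,0.161,0,0,-0.03,1],
  [-0.637,-0.792,0.161,0,0,-0.03,1],
  [-0.637,-0.792,0.161,0,0,-0.03,1],
  [-0.637,-0.792,0.161,0,0,-0.03,1],
  [-0.637,-0.792,0.161,0,0,-0.03,1],
  [-0.637,-0.792,0.161,0,0,-0.03,1],
  [-0.637,-0.792,0.161,0,0,-0.03,1],
  [-0.637,-0.792,0.161,0,0,-0.03,1],
  [-0.637,-0.792,0.161,0,0,-0.03,1],
])

```text
time_s: 2.45
eef_pos: [0.5749, -0.3548, 0.1215]
orientation: [0.0, 0.092, 0.996, 0.0]
contact_force: [1.0, 0.5, 0.1]
grip_width: 0.0855
grip_force: 0.0
```

```bash
python3 - <<'E'
from h import *
from station import vision,env
for i in range(3): env and None
c=vision.camera_params("wrist"); p,d=vision.camera("wrist"); c=vision.camera_params("wrist")
cv2.imwrite("pics/w1.png",p[:,:,::-1])
W=world(d,c); m=(d>0)&(W[...,2]>.006)&(W[...,2]<.05)&(np.abs(W[...,0]-.582)<.07)&(np.abs(W[...,1]+.372)<.05)
print(m.sum(),rect(W[m][:,:2]),W[m][:,2].max())
E
python3 plan.py 582,-371.7,40,79.4 582,-371.7,3,79.4
```

```text
4362 (array([ 587.4, -379.4]), array([100.5,  32.3]), -11.2) 0.028311341467245534
t 2.5 pos [ 577.7 -362.1  119.2] psi 79.2 w 85.0 gf 0.0 F [ 4.1 -7.1 -0.2]
582,-371.7,40,79.4 [-0.0113, -0.0164, 0.1585] [-0.0026, 0.0022, -0.0013] rows 1.9
582,-371.7,3,79.4 [-0.011, -0.016, 0.2325] [-0.0026, 0.0022, -0.0013] rows 2.8
```

View pics/w1.png

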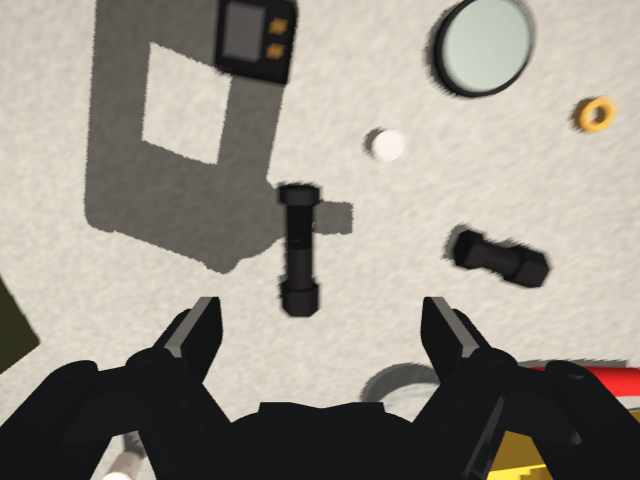

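```bash
cat > wr.py <<'E'
import sys
from h import *
from station import vision
# measure object near x,y (mm) with half sizes in the wrist view
x,y,hx,hy=[float(a)/1000 for a in sys.argv[1:5]]
lo=float(sys.argv[5])/1000 if len(sys.argv)>5 else .006
for i in range(2): c=vision.camera_params("wrist"); p,d=vision.camera("wrist")
W=world(d,c); m=(d>0)&(W[...,2]>lo)&(W[...,2]<.08)&(abs(W[...,0]-x)<hx)&(abs(W[...,1]-y)<hy)
print(m.sum(),rect(W[m][:,:2]),W[m][:,2].max())
if len(sys.argv)>6: cv2.imwrite(sys.argv[6],p[:,:,::-1])
E
python3 wr.py 582 -372 70 50; python3 plan.py 582,-371.7,40,79.4 582,-371.7,3,79.4
```

```text
4454 (array([ 584.3, -371.3]), array([100.6,  32.3]), -11.4) 0.030221124207513654
t 2.6 pos [ 574.6 -355.2  120. ] psi 79.2 w 85.5 gf 0.0 F [-1.1  0.2  0.6]
582,-371.7,40,79.4 [-0.021, -0.0298, 0.16] [0.0003, -0.0007, -0.0014] rows 2.0
582,-371.7,3,79.4 [-0.0211, -0.0298, 0.234] [0.0003, -0.0007, -0.0014] rows 2.8
```

>>> play_rows([
  [-0.022,-0.031,0.08,0,0,-0.001,1],
  [-0.022,-0.031,0.14,0,0,-0.001,1],
  [-0.022,-0.031,0.19,0,0,-0.001,1],
  [-0.022,-0.031,0.22,0,0,-0.001,1],
  [-0.022,-0.031,0.234,0,0,-0.001,1],
  [-0.022,-0.031,0.234,0,0,-0.001,1],
  [-0.022,-0.031,0.234,0,0,-0.001,1],
])

```text
time_s: 3.18
eef_pos: [0.5828, -0.3696, 0.006]
orientation: [0.0, 0.091, 0.996, -0.0]
contact_force: [0.1, -0.2, 0.4]
grip_width: 0.0854
grip_force: 0.0
```

```bash
python3 plan.py 583,-371.5,3,79
```

```text
t 3.18 pos [ 582.8 -369.6    6. ] psi 79.6 w 85.4 gf 0.0 F [ 0.1 -0.2  0.4]
583,-371.5,3,79 [-0.0011, -0.0037, 0.0059] [-0.0001, 0.0005, 0.0049] rows 0.1
```

Good; close and lift.

>>> play_rows([
  [-0.001,-0.003,0.004,0,0,0.004,0.6],
  [-0.001,-0.003,0.004,0,0,0.004,0],
  [-0.001,-0.003,0.004,0,0,0.004,0],
  [-0.001,-0.003,0.004,0,0,0.004,0],
  [-0.001,-0.003,0.004,0,0,0.004,0],
  [-0.001,-0.003,0.004,0,0,0.004,0],
  [-0.001,-0.003,0.004,0,0,0.004,0],
  [-0.001,-0.003,0.004,0,0,0.004,0],
  [-0.001,-0.003,-0.04,0,0,0.004,0],
  [-0.001,-0.003,-0.1,0,0,0.004,0],
  [-0.001,-0.003,-0.16,0,0,0.004,0],
  [-0.001,-0.003,-0.2,0,0,0.004,0],
])

```text
time_s: 4.18
eef_pos: [0.5831, -0.3719, 0.1069]
orientation: [0.001, 0.095, 0.995, -0.0]
contact_force: [1.0, 0.3, -1.0]
grip_width: 0.02
grip_force: 58.8
```

```bash
python3 plan.py 530,-30,110,88 464,282,110,95.3
```

```text
t 4.18 pos [ 583.1 -371.9  106.9] psi 79.1 w 20.0 gf 58.8 F [ 1.   0.3 -1. ]
530,-30,110,88 [0.2338, 0.6513, -0.007] [-0.0004, 0.0008, -0.0779] rows 8.3
464,282,110,95.3 [0.4817, 1.2389, -0.0078] [-0.0004, 0.0008, -0.1416] rows 15.9
```

>>> play_rows([
  [0.03,0.09,-0.01,0,0,-0.01,0],
  [0.08,0.21,-0.02,0,0,-0.02,0],
  [0.12,0.31,-0.02,0,0,-0.035,0],
  [0.15,0.39,-0.02,0,0,-0.045,0],
  [0.18,0.47,-0.02,0,0,-0.055,0],
  [0.21,0.54,-0.02,0,0,-0.065,0],
  [0.24,0.61,-0.02,0,0,-0.075,0],
  [0.27,0.68,-0.02,0,0,-0.085,0],
  [0.29,0.75,-0.02,0,0,-0.09,0],
  [0.32,0.82,-0.02,0,0,-0.1,0],
  [0.34,0.88,-0.02,0,0,-0.105,0],
  [0.36,0.92,-0.02,0,0,-0.11,0],
])

```text
time_s: 5.18
eef_pos: [0.4922, 0.1165, 0.1146]
orientation: [-0.0, -0.015, 1.0, 0.0]
contact_force: [1.3, 0.2, -1.6]
grip_width: 0.0201
grip_force: 59.0
```

```bash
python3 plan.py 463.8,282,110,95.3
```

```text
t 5.18 pos [492.2 116.5 114.6] psi 91.7 w 20.1 gf 59.0 F [ 1.3  0.2 -1.6]
463.8,282,110,95.3 [0.0467, 0.3325, 0.0093] [0.0002, -0.0002, -0.0311] rows 4.0
```

>>> play_rows([
  [0.01,0.07,0.01,0,0,-0.006,0],
  [0.02,0.14,0.01,0,0,-0.012,0],
  [0.03,0.21,0.01,0,0,-0.02,0],
  [0.04,0.27,0.01,0,0,-0.026,0],
  [0.046,0.31,0.01,0,0,-0.03,0],
  [0.046,0.328,0.01,0,0,-0.031,0],
  [0.046,0.328,0.03,0,0,-0.031,0],
  [0.046,0.328,0.06,0,0,-0.031,0],
  [0.046,0.328,0.06,0,0,-0.031,0],
  [0.046,0.328,0.06,0,0,-0.031,0],
])

```text
time_s: 6.02
eef_pos: [0.4646, 0.2757, 0.0837]
orientation: [-0.002, -0.045, 0.999, -0.001]
contact_force: [-0.1, -0.4, -1.9]
grip_width: 0.0203
grip_force: 59.0
```

```bash
python3 - <<'E'
from h import *
from station import vision
p,d=vision.camera("wrist");cv2.imwrite("pics/w2.png",p[:,:,::-1])
E
python3 plan.py 463.8,282,40,95.3 463.8,282,14,95.3
```

```text
t 6.07 pos [465.3 276.2  84.5] psi 95.1 w 19.9 gf 59.0 F [ 0.2  0.7 -1.5]
463.8,282,40,95.3 [0.0018, 0.0119, 0.089] [-0.0004, -0.0006, -0.0013] rows 1.1
463.8,282,14,95.3 [0.0018, 0.012, 0.141] [-0.0004, -0.0006, -0.0013] rows 1.7
```

View pics/w2.png

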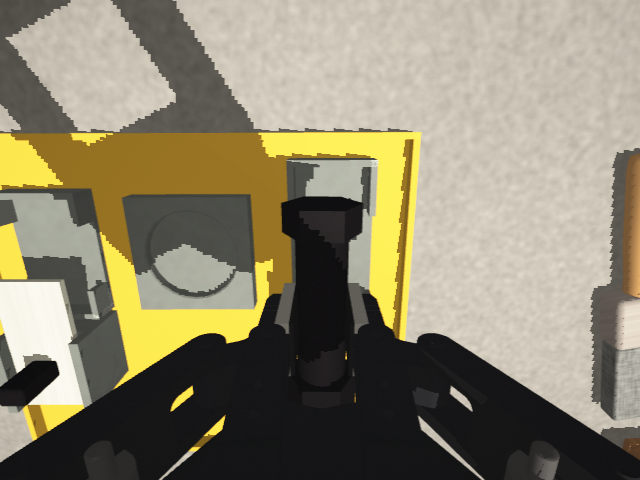

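>>> play_rows([
  [0.002,0.012,0.03,0,0,-0.001,0],
  [0.002,0.012,0.06,0,0,-0.001,0],
  [0.002,0.012,0.09,0,0,-0.001,0],
  [0.002,0.012,0.11,0,0,-0.001,0],
  [0.002,0.012,0.13,0,0,-0.001,0],
  [0.002,0.012,0.137,0,0,-0.001,0],
  [0.002,0.012,0.141,0,0,-0.001,0],
  [0.002,0.012,0.141,0,0,-0.001,0],
])

```text
time_s: 6.73
eef_pos: [0.464, 0.2833, 0.0145]
orientation: [0.0, -0.046, 0.999, 0.0]
contact_force: [0.6, 0.3, -1.1]
grip_width: 0.02
grip_force: 59.0
```

```bash
python3 plan.py 463.8,282,12,95.3
```

```text
t 6.73 pos [464.  283.3  14.5] psi 95.3 w 20.0 gf 59.0 F [ 0.6  0.3 -1.1]
463.8,282,12,95.3 [0.0006, -0.0026, 0.0051] [0.0001, 0.0001, 0.0002] rows 0.1
```

>>> play_rows([
  [0,-0.002,0.003,0,0,0,0],
  [0,-0.002,0.005,0,0,0,0],
  [0,-0.002,0.005,0,0,0,0],
  [0,-0.002,0.005,0,0,0,0.48],
  [0,-0.002,0.005,0,0,0,0.48],
  [0,-0.002,0.005,0,0,0,0.48],
  [0,-0.002,0.005,0,0,0,0.48],
  [0,-0.002,-0.01,0,0,0,0.48],
  [0,-0.002,-0.05,0,0,0,0.48],
  [0,-0.002,-0.12,0,0,0,0.48],
  [0,-0.002,-0.2,0,0,0,1],
  [0,-0.002,-0.25,0,0,0,1],
])

```text
time_s: 7.73
eef_pos: [0.4649, 0.283, 0.1436]
orientation: [0.002, -0.047, 0.999, 0.001]
contact_force: [1.4, 1.6, -0.3]
grip_width: 0.0642
grip_force: 0.0
```

```bash
python3 wr.py 464 282 70 24 9 pics/w3.png; python3 plan.py 597.8,-67,120,85
```

```text
5699 (array([462.4, 282. ]), array([136.6,  48. ]), -0.0) 0.03822791280963256
t 7.83 pos [466.7 284.  145.1] psi 95.3 w 77.6 gf 0.0 F [-0.5 -0.3  0. ]
597.8,-67,120,85 [-0.1953, -0.7236, 0.0488] [0.0029, 0.005, 0.0903] rows 9.0
```

View pics/w3.png

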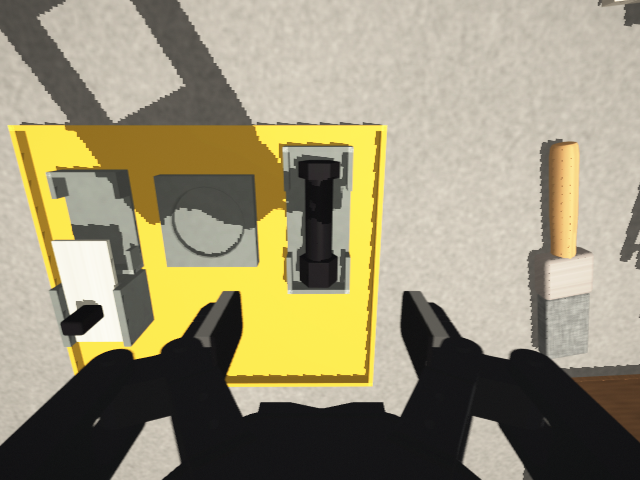

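The torch lies flat in the cradle, at about (320,220), centred. Next is the filter.

>>> play_rows([
  [-0.02,-0.075,0,0,0,0.01,1],
  [-0.04,-0.15,0,0,0,0.02,1],
  [-0.06,-0.23,0.01,0,0,0.03,1],
  [-0.08,-0.31,0.02,0,0,0.04,1],
  [-0.1,-0.39,0.03,0,0,0.05,1],
  [-0.12,-0.47,0.04,0,0,0.06,1],
  [-0.145,-0.55,0.05,0,0,0.07,1],
  [-0.165,-0.62,0.05,0,0,0.08,1],
  [-0.185,-0.68,0.05,0,0,0.09,1],
  [-0.195,-0.722,0.05,0,0,0.09,1],
  [-0.195,-0.722,0.05,0,0,0.09,1],
  [-0.195,-0.722,0.05,0,0,0.09,1],
])

```text
time_s: 8.83
eef_pos: [0.5941, -0.0688, 0.1137]
orientation: [-0.001, 0.045, 0.999, 0.0]
contact_force: [-0.7, 1.0, 0.2]
grip_width: 0.0853
grip_force: 0.0
```

```bash
python3 wr.py 598 -67 40 40; python3 plan.py 598,-67,40,85 598,-67,5,85
```

```text
2726 (array([601.3, -65.4]), array([43.1, 43. ]), 51.2) 0.02118049738054934
t 8.93 pos [593.6 -67.2 114. ] psi 85.0 w 85.3 gf 0.0 F [-0.5 -0.4  0.3]
598,-67,40,85 [-0.0089, 0.001, 0.1479] [0.0003, -0.0009, 0.0004] rows 1.8
598,-67,5,85 [-0.009, 0.0009, 0.2179] [0.0003, -0.0009, 0.0004] rows 2.6
```

>>> play_rows([
  [-0.011,0.002,0.07,0,0,0,1],
  [-0.011,0.002,0.13,0,0,0,1],
  [-0.011,0.002,0.17,0,0,0,1],
  [-0.011,0.002,0.2,0,0,0,1],
  [-0.011,0.002,0.216,0,0,0,1],
  [-0.011,0.002,0.216,0,0,0,1],
  [-0.011,0.002,0.216,0,0,0,1],
])

```text
time_s: 9.52
eef_pos: [0.6001, -0.0666, 0.0068]
orientation: [0.0, 0.043, 0.999, 0.0]
contact_force: [-0.5, -0.5, 0.2]
grip_width: 0.0857
grip_force: 0.0
```

```bash
python3 plan.py 599,-66.3,5,85
```

```text
t 9.52 pos [600.1 -66.6   6.8] psi 85.1 w 85.7 gf 0.0 F [-0.5 -0.5  0.2]
599,-66.3,5,85 [0.0023, 0.0004, 0.0036] [0.0001, 0.0, 0.0008] rows 0.1
```

>>> play_rows([
  [0.001,0,0.003,0,0,0,0.7],
  [0.001,0,0.003,0,0,0,0.3],
  [0.001,0,0.003,0,0,0,0.3],
  [0.001,0,0.003,0,0,0,0],
  [0.001,0,0.003,0,0,0,0],
  [0.001,0,0.003,0,0,0,0],
  [0.001,0,0.003,0,0,0,0],
  [0.001,0,-0.02,0,0,0,0],
  [0.001,0,-0.08,0,0,0,0],
  [0.001,0,-0.14,0,0,0,0],
  [0.001,0,-0.19,0,0,0,0],
  [0.001,0,-0.2,0,0,0,0],
])

```text
time_s: 10.52
eef_pos: [0.6024, -0.0679, 0.112]
orientation: [0.005, 0.043, 0.999, -0.0]
contact_force: [1.1, 1.1, -0.6]
grip_width: 0.0413
grip_force: 60.8
```

```bash
python3 plan.py 472.6,190.8,105,95.3
```

```text
t 10.52 pos [602.4 -67.9 112. ] psi 85.0 w 41.3 gf 60.8 F [ 1.1  1.1 -0.6]
472.6,190.8,105,95.3 [0.3036, 0.4929, 0.0109] [-0.0006, 0.0047, -0.0897] rows 6.9
```

>>> play_rows([
  [0.03,0.045,-0.01,0,0,-0.01,0],
  [0.06,0.1,-0.01,0,0,-0.02,0],
  [0.1,0.16,-0.01,0,0,-0.03,0],
  [0.14,0.22,-0.01,0,0,-0.04,0],
  [0.18,0.28,-0.01,0,0,-0.05,0],
  [0.22,0.34,-0.01,0,0,-0.06,0],
  [0.25,0.4,-0.01,0,0,-0.07,0],
  [0.28,0.45,-0.01,0,0,-0.08,0],
  [0.3,0.485,0,0,0,-0.09,0],
  [0.302,0.492,0.03,0,0,-0.09,0],
  [0.302,0.492,0.06,0,0,-0.09,0],
  [0.302,0.492,0.06,0,0,-0.09,0],
])

```text
time_s: 11.52
eef_pos: [0.468, 0.1904, 0.074]
orientation: [-0.003, -0.047, 0.999, -0.001]
contact_force: [-0.7, -0.7, -0.6]
grip_width: 0.0415
grip_force: 60.8
```

```bash
python3 - <<'E'
from h import *
from station import vision
p,d=vision.camera("wrist");cv2.imwrite("pics/w4.png",p[:,:,::-1])
E
python3 plan.py 472.6,190.8,40,95.3 472.6,190.8,16,95.3
```

```text
t 11.57 pos [468.9 190.4  75.2] psi 95.4 w 40.8 gf 60.8 F [ 0.2 -0.1 -0.5]
472.6,190.8,40,95.3 [-0.0077, 0.0002, 0.0703] [-0.0006, -0.002, 0.0007] rows 0.8
472.6,190.8,16,95.3 [-0.0079, 0.0003, 0.1183] [-0.0006, -0.002, 0.0007] rows 1.4
```

View pics/w4.png

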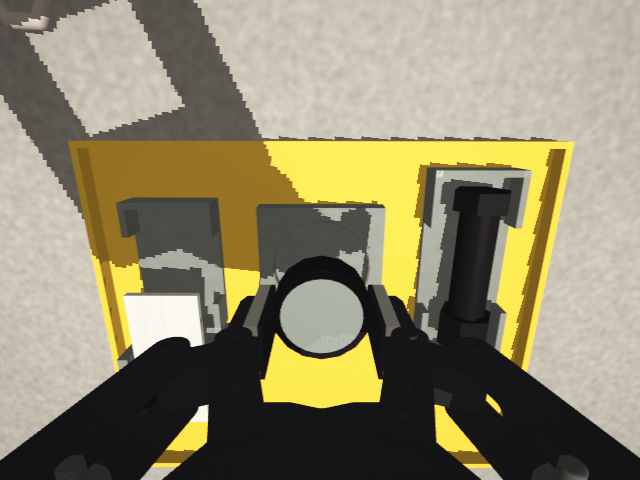

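>>> play_rows([
  [-0.004,0,0.03,0,0,0,0],
  [-0.006,0,0.06,0,0,0,0],
  [-0.006,0,0.085,0,0,0,0],
  [-0.006,0,0.1,0,0,0,0],
  [-0.006,0,0.11,0,0,0,0],
  [-0.006,0,0.114,0,0,0,0],
  [-0.006,0,0.116,0,0,0,0],
  [-0.006,0,0.116,0,0,0,0],
  [-0.006,0,0.116,0,0,0,0],
])

```text
time_s: 12.32
eef_pos: [0.4739, 0.1911, 0.0191]
orientation: [0.001, -0.047, 0.999, 0.0]
contact_force: [-0.1, 0.9, -0.9]
grip_width: 0.0415
grip_force: 60.8
```

```bash
python3 plan.py 472.6,190.8,15,95.3
```

```text
t 12.32 pos [473.9 191.1  19.1] psi 95.3 w 41.5 gf 60.8 F [-0.1  0.9 -0.9]
472.6,190.8,15,95.3 [0.0026, -0.0004, 0.0081] [0.0002, 0.0006, 0.0003] rows 0.1
```

>>> play_rows([
  [0.001,0,0.004,0,0,0,0],
  [0.001,0,0.008,0,0,0,0],
  [0.001,0,0.008,0,0,0,0],
  [0.001,0,0.008,0,0,0,0],
  [0.001,0,0.008,0,0,0,0],
])

```text
time_s: 12.73
eef_pos: [0.4733, 0.1911, 0.0154]
orientation: [0.001, -0.047, 0.999, 0.0]
contact_force: [-1.3, -0.7, 5.8]
grip_width: 0.0414
grip_force: 61.5
```

>>> play_rows([
  [0,0,0,0,0,0,0.7],
  [0,0,0,0,0,0,0.7],
  [0,0,0,0,0,0,0.7],
  [0,0,0,0,0,0,0.7],
  [0,0,-0.02,0,0,0,0.7],
  [0,0,-0.08,0,0,0,0.7],
  [0,0,-0.15,0,0,0,1],
  [0,0,-0.22,0,0,0,1],
  [0,0,-0.27,0,0,0,1],
  [0,0,-0.28,0,0,0,1],
  [0,0,-0.28,0,0,0,1],
])

```text
time_s: 13.65
eef_pos: [0.4741, 0.1914, 0.157]
orientation: [0.003, -0.047, 0.999, 0.001]
contact_force: [0.0, -1.2, 0.1]
grip_width: 0.0854
grip_force: 0.0
```

```bash
python3 - <<'E'
from h import *
from station import vision
for i in range(2): c=vision.camera_params("wrist"); p,d=vision.camera("wrist")
cv2.imwrite("pics/w5.png",p[:,:,::-1])
W=world(d,c);m=(d>0)&(np.hypot(W[...,0]-.4726,W[...,1]-.1908)<.03)&(W[...,2]>.019)&(W[...,2]<.05)
print("filter",m.sum(),rect(W[m][:,:2]),np.percentile(W[m][:,2],[5,50,95]))
m=(d>0)&(np.hypot(W[...,0]-.5474,W[...,1]-.1045)<.04)&(W[...,2]>.06)&(W[...,2]<.075)
print("grip",m.sum(),rect(W[m][:,:2]))
m=(d>0)&(np.hypot(W[...,0]-.53,W[...,1]-.103)<.09)&(W[...,2]>.036)&(W[...,2]<.044)
print("plate",m.sum(),rect(W[m][:,:2]))
E
python3 plan.py 547.3,105,110,5.3
```

```text
filter 2150 (array([474.3, 192.1]), array([43.2, 43. ]), 80.9) [0.02606417 0.02762336 0.02878111]
grip 0 (array([0., 0.]), array([0., 0.]), 0.0)
plate 3966 (array([535.4, 104.8]), array([90.6, 56.5]), 5.2)
t 13.75 pos [472.2 190.7 153.9] psi 95.3 w 85.4 gf 0.0 F [-1.1 -0.9 -0.4]
547.3,105,110,5.3 [-0.1337, -0.1845, 0.0876] [-0.0007, -0.0004, 0.7858] rows 12.6
```

View pics/w5.png

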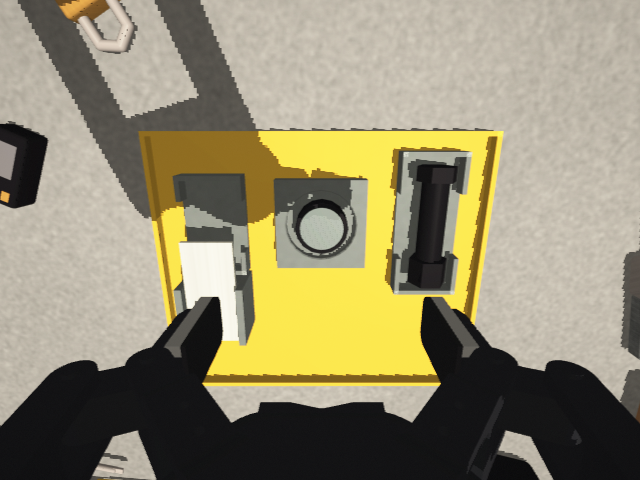

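>>> play_rows([
  [-0.01,-0.01,0,0,0,0.065,1],
  [-0.02,-0.03,0,0,0,0.127,1],
  [-0.04,-0.05,0.01,0,0,0.19,1],
  [-0.05,-0.07,0.02,0,0,0.252,1],
  [-0.06,-0.09,0.03,0,0,0.314,1],
  [-0.07,-0.11,0.04,0,0,0.376,1],
  [-0.09,-0.13,0.05,0,0,0.438,1],
  [-0.1,-0.15,0.06,0,0,0.5,1],
  [-0.11,-0.16,0.07,0,0,0.562,1],
  [-0.12,-0.17,0.08,0,0,0.624,1],
  [-0.136,-0.185,0.087,0,0,0.686,1],
  [-0.136,-0.185,0.087,0,0,0.748,1],
])

```text
time_s: 14.75
eef_pos: [0.5488, 0.104, 0.1079]
orientation: [-0.001, 0.648, 0.762, -0.002]
contact_force: [0.9, 0.8, 0.1]
grip_width: 0.0855
grip_force: 0.0
```

>>> play_rows([
  [0,0,0,0,0,0.03,1],
  [0,0,0,0,0,0.038,1],
  [0,0,0,0,0,0.038,1],
  [0,0,0,0,0,0.038,1],
])

```text
time_s: 15.08
eef_pos: [0.5486, 0.1051, 0.1099]
orientation: [-0.001, 0.673, 0.739, -0.001]
contact_force: [-0.5, -0.1, -0.1]
grip_width: 0.0856
grip_force: 0.0
```

```bash
python3 plan.py 548,105,70,5.3 548,105,48,5.3
```

```text
t 15.08 pos [548.6 105.1 109.9] psi 5.4 w 85.6 gf 0.0 F [-0.5 -0.1 -0.1]
548,105,70,5.3 [-0.0002, -0.001, 0.0798] [-0.0011, 0.0, 0.0004] rows 1.0
548,105,48,5.3 [-0.0002, -0.0009, 0.1238] [-0.0011, 0.0, 0.0004] rows 1.5
```

>>> play_rows([
  [0,0,0.05,0,0,0,1],
  [0,0,0.09,0,0,0,1],
  [0,0,0.115,0,0,0,1],
  [0,0,0.124,0,0,0,1],
  [0,0,0.124,0,0,0,0.5],
  [0,0,0.124,0,0,0,0],
  [0,0,0.124,0,0,0,0],
  [0,0,0.124,0,0,0,0],
  [0,0,0.124,0,0,0,0],
  [0,0,0.124,0,0,0,0],
  [0,0,0.124,0,0,0,0],
  [0,0,0.124,0,0,0,0],
])

```text
time_s: 16.08
eef_pos: [0.5498, 0.1053, 0.0497]
orientation: [0.0, 0.674, 0.739, 0.001]
contact_force: [-0.6, 0.1, 4.6]
grip_width: 0.0103
grip_force: 60.2
```

```bash
python3 plan.py 585.5,108.6,48,5.3
```

```text
t 16.08 pos [549.8 105.3  49.7] psi 5.3 w 10.3 gf 60.2 F [-0.6  0.1  4.6]
585.5,108.6,48,5.3 [0.0001, 0.0717, 0.0036] [0.0007, -0.0001, -0.0002] rows 0.9
```

>>> play_rows([
  [0,0.01,0,0,0,0,0],
  [0,0.02,0,0,0,0,0],
  [0,0.03,0,0,0,0,0],
  [0,0.04,0,0,0,0,0],
  [0,0.05,0,0,0,0,0],
  [0,0.06,0,0,0,0,0],
  [0,0.067,0,0,0,0,0],
  [0,0.071,0,0,0,0,0],
  [0,0.074,0,0,0,0,0],
  [0,0.074,0,0,0,0,0],
  [0,0.074,0,0,0,0,0],
])

```text
time_s: 17.0
eef_pos: [0.5868, 0.1087, 0.0498]
orientation: [0.0, 0.674, 0.739, 0.001]
contact_force: [-0.2, -0.3, 6.0]
grip_width: 0.0106
grip_force: 60.3
```

```bash
python3 plan.py 585.5,108.6,48,5.3
```

```text
t 17.0 pos [586.8 108.7  49.8] psi 5.3 w 10.6 gf 60.3 F [-0.2 -0.3  6. ]
585.5,108.6,48,5.3 [0.0, -0.0026, 0.0035] [0.0007, -0.0001, -0.0002] rows 0.1
```

>>> play_rows([
  [0,0.002,0,0,0,0,0],
  [0,0.004,0,0,0,0,0],
  [0,0.004,0,0,0,0,0],
  [0,0.004,0,0,0,0,0],
])

```text
time_s: 17.33
eef_pos: [0.5883, 0.1089, 0.0498]
orientation: [0.0, 0.674, 0.739, 0.0]
contact_force: [-0.8, 0.2, 5.8]
grip_width: 0.0105
grip_force: 60.4
```

>>> play_rows([
  [0,0.002,0,0,0,0,0],
  [0,0.004,0,0,0,0,0],
  [0,0.004,0,0,0,0,0],
  [0,0.004,0,0,0,0,0],
])

```text
time_s: 17.67
eef_pos: [0.5883, 0.1088, 0.0496]
orientation: [-0.001, 0.674, 0.739, -0.001]
contact_force: [-7.0, -0.1, 8.4]
grip_width: 0.0104
grip_force: 60.8
```

>>> play_rows([
  [0,-0.004,0,0,0,0,0.5],
  [0,-0.004,0,0,0,0,0.5],
  [0,-0.004,0,0,0,0,0.5],
  [0,-0.004,0,0,0,0,0.5],
  [0,-0.004,-0.05,0,0,0,0.5],
  [0,-0.004,-0.12,0,0,0,0.7],
  [0,-0.004,-0.16,0,0,0,1],
  [0,-0.004,-0.16,0,0,0,1],
])

```text
time_s: 18.33
eef_pos: [0.5914, 0.1093, 0.1338]
orientation: [0.003, 0.674, 0.739, 0.004]
contact_force: [-0.2, 0.8, 0.7]
grip_width: 0.0777
grip_force: 0.0
```

```bash
python3 - <<'E'
from h import *
from station import vision
p,d=vision.camera("top");cv2.imwrite("pics/t2.png",cv2.resize(p[150:310,150:390,::-1],(800,533)))
E
python3 plan.py 446.4,-65.5,120,70.8
```

```text
t 18.38 pos [589.9 109.  131.4] psi 5.3 w 83.6 gf 0.0 F [-0.5 -0.2 -0.8]
446.4,-65.5,120,70.8 [-0.3213, -0.318, 0.0208] [0.0027, 0.0015, -0.5718] rows 9.1
```

View pics/t2.png

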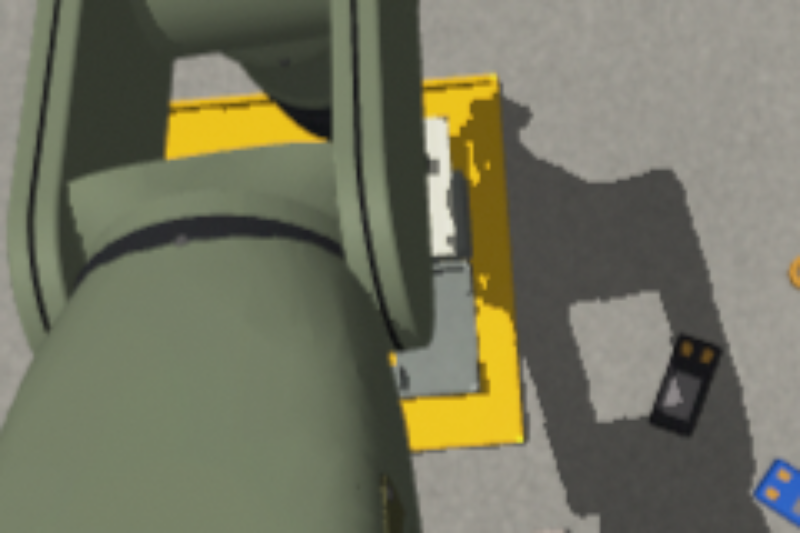

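The arm hides most of the tray. The bay shows open at about (440,320), with the gate edge at (450,258), and the battery hasn't moved from (685,385).

>>> play_rows([
  [-0.03,-0.03,0,0,0,-0.055,1],
  [-0.06,-0.06,0,0,0,-0.11,1],
  [-0.09,-0.09,0,0,0,-0.165,1],
  [-0.12,-0.12,0,0,0,-0.22,1],
  [-0.15,-0.15,0.01,0,0,-0.28,1],
  [-0.18,-0.18,0.01,0,0,-0.34,1],
  [-0.21,-0.21,0.02,0,0,-0.4,1],
  [-0.24,-0.24,0.02,0,0,-0.46,1],
  [-0.27,-0.27,0.02,0,0,-0.51,1],
  [-0.3,-0.3,0.02,0,0,-0.55,1],
  [-0.321,-0.318,0.02,0,0,-0.572,1],
  [-0.321,-0.318,0.02,0,0,-0.572,1],
])

```text
time_s: 19.38
eef_pos: [0.4419, -0.0669, 0.1176]
orientation: [-0.002, 0.167, 0.986, -0.0]
contact_force: [0.2, -0.2, -0.2]
grip_width: 0.0855
grip_force: 0.0
```

```bash
python3 wr.py 446.4 -65.5 45 45; python3 wr.py 446.4 -65.5 45 45;  python3 plan.py 446.4,-65.5,4,70.8
```

```text
3343 (array([448.5, -64.7]), array([61.3, 30. ]), -19.0) 0.026872141140218624
3367 (array([448.8, -64.9]), array([62.1, 29.9]), -18.3) 0.026909200003765482
t 19.58 pos [445.  -65.2 118.5] psi 70.8 w 85.7 gf 0.0 F [-0.3  0.7 -0. ]
446.4,-65.5,4,70.8 [-0.003, 0.0003, 0.229] [0.0002, -0.0002, -0.0001] rows 2.7
```

>>> play_rows([
  [-0.005,0.001,0.07,0,0,0,1],
  [-0.005,0.001,0.13,0,0,0,1],
  [-0.005,0.001,0.18,0,0,0,1],
  [-0.005,0.001,0.21,0,0,0,1],
  [-0.005,0.001,0.226,0,0,0,1],
  [-0.005,0.001,0.229,0,0,0,1],
  [-0.005,0.001,0.229,0,0,0,1],
  [-0.005,0.001,0.229,0,0,0,1],
])

```text
time_s: 20.25
eef_pos: [0.4481, -0.0659, 0.0052]
orientation: [0.001, 0.166, 0.986, 0.0]
contact_force: [0.5, -0.3, 0.2]
grip_width: 0.0857
grip_force: 0.0
```

```bash
python3 plan.py 447.3,-65.2,4,70.8
```

```text
t 20.25 pos [448.1 -65.9   5.2] psi 70.8 w 85.7 gf 0.0 F [ 0.5 -0.3  0.2]
447.3,-65.2,4,70.8 [0.0019, 0.0008, 0.0023] [0.0002, 0.0009, 0.0003] rows 0.0
```

>>> play_rows([
  [0.001,0.001,0.001,0,0,0,0.6],
  [0.001,0.001,0.001,0,0,0,0.2],
  [0.001,0.001,0.001,0,0,0,0],
  [0.001,0.001,0.001,0,0,0,0],
  [0.001,0.001,0.001,0,0,0,0],
  [0.001,0.001,0.001,0,0,0,0],
  [0.001,0.001,0.001,0,0,0,0],
  [0.001,0.001,0.001,0,0,0,0],
  [0.001,0.001,-0.04,0,0,0,0],
  [0.001,0.001,-0.1,0,0,0,0],
  [0.001,0.001,-0.16,0,0,0,0],
  [0.001,0.001,-0.2,0,0,0,0],
])

```text
time_s: 21.25
eef_pos: [0.4473, -0.0655, 0.1067]
orientation: [0.001, 0.167, 0.986, 0.0]
contact_force: [0.1, -0.8, -0.8]
grip_width: 0.0288
grip_force: 59.8
```

```bash
python3 plan.py 482,99,105,95.3
```

```text
t 21.25 pos [447.3 -65.5 106.7] psi 70.8 w 28.8 gf 59.8 F [ 0.1 -0.8 -0.8]
482,99,105,95.3 [0.0427, 0.3335, 0.0034] [-0.0, 0.0012, -0.2137] rows 4.0
```

>>> play_rows([
  [0.005,0.04,0,0,0,-0.025,0],
  [0.01,0.08,0,0,0,-0.05,0],
  [0.015,0.13,0,0,0,-0.08,0],
  [0.02,0.18,0,0,0,-0.11,0],
  [0.028,0.23,0,0,0,-0.14,0],
  [0.034,0.28,0,0,0,-0.17,0],
  [0.04,0.315,0,0,0,-0.2,0],
  [0.042,0.333,0,0,0,-0.214,0],
  [0.042,0.333,0.02,0,0,-0.214,0],
  [0.042,0.333,0.04,0,0,-0.214,0],
  [0.042,0.333,0.04,0,0,-0.214,0],
  [0.042,0.333,0.04,0,0,-0.214,0],
])

```text
time_s: 22.25
eef_pos: [0.481, 0.0983, 0.084]
orientation: [-0.001, -0.046, 0.999, -0.0]
contact_force: [0.4, 1.6, -1.1]
grip_width: 0.0286
grip_force: 59.8
```

```bash
python3 - <<'E'
from h import *
from station import vision
p,d=vision.camera("wrist");cv2.imwrite("pics/w6.png",p[:,:,::-1])
E
python3 plan.py 482,99,14,95.3
```

```text
t 22.3 pos [481.5  98.4  84.5] psi 95.3 w 28.6 gf 59.8 F [-0.9  0.  -0.5]
482,99,14,95.3 [-0.0011, 0.0012, 0.141] [-0.0, -0.0002, -0.0] rows 1.7
```

View pics/w6.png

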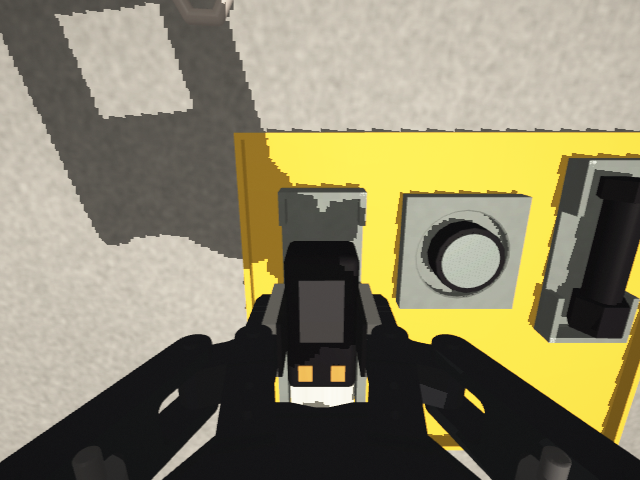

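The battery is held square at about (320,310), above the open bay at (322,220). Next I lower it.

>>> play_rows([
  [-0.001,0.001,0.03,0,0,0,0],
  [-0.001,0.001,0.06,0,0,0,0],
  [-0.001,0.001,0.09,0,0,0,0],
  [-0.001,0.001,0.115,0,0,0,0],
  [-0.001,0.001,0.13,0,0,0,0],
  [-0.001,0.001,0.136,0,0,0,0],
  [-0.001,0.001,0.14,0,0,0,0],
  [-0.001,0.001,0.14,0,0,0,0],
  [-0.001,0.001,0.14,0,0,0,0],
])

```text
time_s: 23.05
eef_pos: [0.4826, 0.0994, 0.0151]
orientation: [0.001, -0.047, 0.999, 0.0]
contact_force: [-0.9, 0.1, -1.6]
grip_width: 0.0285
grip_force: 59.8
```

```bash
python3 plan.py 482,99,12.7,95.3
```

```text
t 23.05 pos [482.6  99.4  15.1] psi 95.3 w 28.5 gf 59.8 F [-0.9  0.1 -1.6]
482,99,12.7,95.3 [0.0013, -0.0006, 0.0047] [0.0001, 0.0007, 0.0003] rows 0.1
```

>>> play_rows([
  [0,0,0.003,0,0,0,0],
  [0,0,0.005,0,0,0,0],
  [0,0,0.005,0,0,0,0],
  [0,0,0.005,0,0,0,0.55],
  [0,0,0.005,0,0,0,0.55],
  [0,0,0.005,0,0,0,0.55],
  [0,0,0.005,0,0,0,0.55],
  [0,0,-0.01,0,0,0,0.55],
  [0,0,-0.06,0,0,0,0.55],
  [0,0,-0.13,0,0,0,0.55],
  [0,0,-0.2,0,0,0,1],
  [0,0,-0.23,0,0,0,1],
])

```text
time_s: 24.05
eef_pos: [0.4842, 0.0997, 0.1341]
orientation: [0.004, -0.047, 0.999, 0.001]
contact_force: [-0.3, -0.5, 0.8]
grip_width: 0.0697
grip_force: 0.0
```

```bash
python3 wr.py 482 99 42 22 25 pics/w7.png;python3 plan.py 588.3,109,125,5.3
```

```text
3093 (array([483.8, 100.3]), array([61. , 30.1]), 5.5) 0.034799393707367794
t 24.15 pos [484.3  99.7 133.2] psi 95.3 w 83.0 gf 0.0 F [-0.2  0.4 -0.2]
588.3,109,125,5.3 [-0.2087, -0.0009, 0.0181] [0.0035, 0.0029, 0.7858] rows 12.6
```

View pics/w7.png

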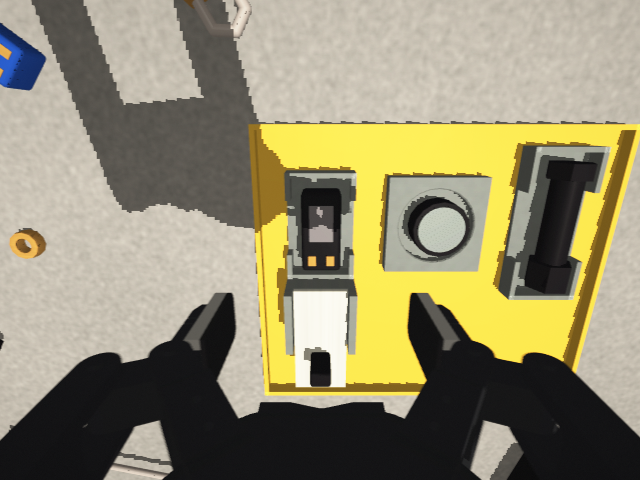

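The battery sits in the bay at (322,230), clear of the gate. Now I go back to the gate grip, turned by 90°.

>>> play_rows([
  [-0.02,0,0,0,0,0.065,1],
  [-0.04,0,0,0,0,0.127,1],
  [-0.06,0,0,0,0,0.19,1],
  [-0.08,0,0,0,0,0.252,1],
  [-0.1,0,0.01,0,0,0.314,1],
  [-0.12,0,0.01,0,0,0.376,1],
  [-0.14,0,0.01,0,0,0.438,1],
  [-0.16,0,0.01,0,0,0.5,1],
  [-0.18,0,0.02,0,0,0.562,1],
  [-0.2,0,0.02,0,0,0.624,1],
  [-0.209,0,0.02,0,0,0.686,1],
  [-0.209,0,0.02,0,0,0.748,1],
])

```text
time_s: 25.15
eef_pos: [0.5864, 0.109, 0.118]
orientation: [-0.001, 0.648, 0.762, -0.001]
contact_force: [0.1, -0.6, 0.5]
grip_width: 0.085
grip_force: 0.0
```

>>> play_rows([
  [0,0,0,0,0,0.03,1],
  [0,0,0,0,0,0.038,1],
  [0,0,0,0,0,0.038,1],
  [0,0,0,0,0,0.038,1],
])

```text
time_s: 25.48
eef_pos: [0.5857, 0.109, 0.1189]
orientation: [-0.0, 0.673, 0.739, -0.0]
contact_force: [0.2, 0.4, -0.5]
grip_width: 0.0853
grip_force: 0.0
```

```bash
python3 plan.py 588.3,109,49.5,5.3
```

```text
t 25.48 pos [585.7 109.  118.9] psi 5.4 w 85.3 gf 0.0 F [ 0.2  0.4 -0.5]
588.3,109,49.5,5.3 [-0.0004, 0.0054, 0.1387] [-0.0006, 0.0, 0.0004] rows 1.7
```

>>> play_rows([
  [0,0.005,0.05,0,0,0,1],
  [0,0.005,0.1,0,0,0,1],
  [0,0.005,0.13,0,0,0,1],
  [0,0.005,0.138,0,0,0,1],
  [0,0.005,0.138,0,0,0,0.5],
  [0,0.005,0.138,0,0,0,0],
  [0,0.005,0.138,0,0,0,0],
  [0,0.005,0.138,0,0,0,0],
  [0,0.005,0.138,0,0,0,0],
  [0,0.005,0.138,0,0,0,0],
  [0,0.005,0.138,0,0,0,0],
  [0,0.005,0.138,0,0,0,0],
])

```text
time_s: 26.48
eef_pos: [0.5883, 0.1093, 0.0514]
orientation: [-0.0, 0.674, 0.739, -0.0]
contact_force: [-2.8, 0.1, 6.2]
grip_width: 0.0103
grip_force: 59.0
```

```bash
python3 plan.py 543.5,104.8,49.5,5.3
```

```text
t 26.48 pos [588.3 109.3  51.4] psi 5.3 w 10.3 gf 59.0 F [-2.8  0.1  6.2]
543.5,104.8,49.5,5.3 [-0.0007, -0.09, 0.0038] [-0.0001, -0.0001, -0.0002] rows 1.1
```

>>> play_rows([
  [0,-0.01,0,0,0,0,0],
  [0,-0.02,0,0,0,0,0],
  [0,-0.03,0,0,0,0,0],
  [0,-0.04,0,0,0,0,0],
  [0,-0.05,0,0,0,0,0],
  [0,-0.06,0,0,0,0,0],
  [0,-0.07,0,0,0,0,0],
  [0,-0.08,0,0,0,0,0],
  [0,-0.086,0,0,0,0,0],
  [0,-0.09,0,0,0,0,0],
  [0,-0.092,0,0,0,0,0],
  [0,-0.092,0,0,0,0,0],
])

```text
time_s: 27.48
eef_pos: [0.5434, 0.1051, 0.0514]
orientation: [0.001, 0.674, 0.739, 0.001]
contact_force: [1.2, -0.3, 6.3]
grip_width: 0.0107
grip_force: 59.2
```

>>> play_rows([
  [0,-0.001,0,0,0,0,0],
  [0,-0.002,0,0,0,0,0],
  [0,-0.002,0,0,0,0,0],
])

```text
time_s: 27.73
eef_pos: [0.5434, 0.1051, 0.0515]
orientation: [0.001, 0.674, 0.739, 0.002]
contact_force: [3.3, 0.1, 5.7]
grip_width: 0.0101
grip_force: 59.2
```

>>> play_rows([
  [0,-0.002,0,0,0,0,0],
  [0,-0.003,0,0,0,0,0],
  [0,-0.003,0,0,0,0,0],
  [0,-0.003,0,0,0,0,0.4],
  [0,-0.003,0,0,0,0,0.4],
  [0,-0.003,0,0,0,0,0.4],
  [0,0,0,0,0,0,0.4],
  [0,0,-0.06,0,0,0,0.5],
  [0,0,-0.13,0,0,0,0.7],
  [0,0,-0.2,0,0,0,1],
  [0,0,-0.25,0,0,0,1],
])

```text
time_s: 28.65
eef_pos: [0.542, 0.1051, 0.178]
orientation: [0.0, 0.674, 0.739, 0.001]
contact_force: [1.8, -0.1, 0.1]
grip_width: 0.0769
grip_force: 0.0
```

>>> play_rows([
  [-0.04,-0.02,-0.04,0,0,0,1],
  [-0.12,-0.04,-0.08,0,0,0,1],
  [-0.2,-0.06,-0.1,0,0,0,1],
  [-0.28,-0.06,-0.1,0,0,0,1],
  [-0.36,-0.06,-0.1,0,0,0,1],
  [-0.44,-0.06,-0.1,0,0,0,1],
  [-0.5,-0.06,-0.1,0,0,0,1],
  [-0.54,-0.06,-0.1,0,0,0,1],
  [-0.56,-0.06,-0.1,0,0,0,1],
  [-0.56,-0.06,-0.1,0,0,0,1],
])

```text
time_s: 29.48
eef_pos: [0.5373, -0.1781, 0.2248]
orientation: [-0.001, 0.675, 0.738, -0.0]
contact_force: [-0.6, 0.6, 0.2]
grip_width: 0.0855
grip_force: 0.0
```

```bash
python3 - <<'E'
from h import *
from station import vision,env
for i in range(2): p,d=vision.camera("top")
cv2.imwrite("pics/t3.png",cv2.resize(p[150:310,150:390,::-1],(800,533)))
c=vision.camera_params("top");W=world(d,c)
for x,y,r,lo,hi in((.545,.105,.05,.05,.075),(.53,.103,.09,.036,.044)):
    m=(d>0)&(np.hypot(W[...,0]-x,W[...,1]-y)<r)&(W[...,2]>lo)&(W[...,2]<hi);print(m.sum(),rect(W[m][:,:2]))
print(env.state()["eef_pos"])
E
```

```text
56 (array([540.8, 104.3]), array([15.5, 12.7]), -85.0)
782 (array([528.5, 103.6]), array([96.5, 56.3]), 4.9)
[ 0.53727723 -0.17572284  0.22501883]
```

View pics/t3.png

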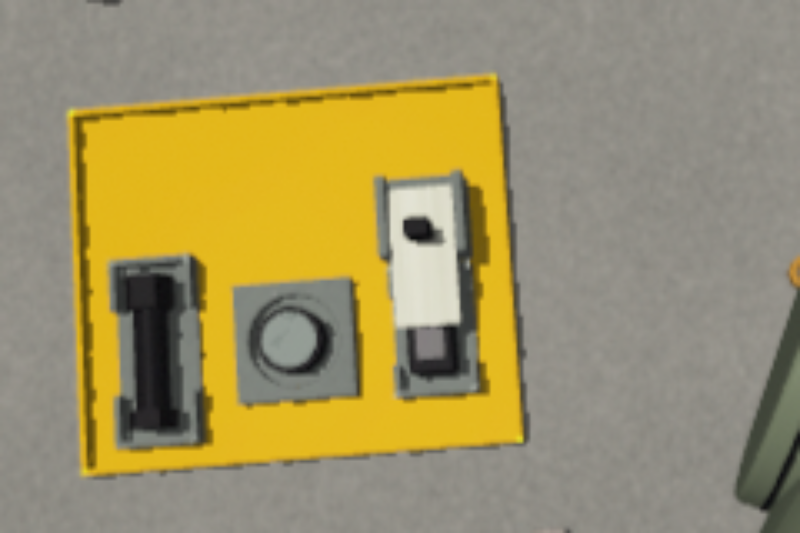

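The torch (155,345), filter (290,340) and battery (433,350) are all in their bays. The grip sits 60 mm from the cassette's origin, so the gate is shut.

```bash
python3 -c "
from station import env
print(env.finish_job())"
```

```text
the job is handed in; nothing more can be done
None
```

The job is handed in at about 30 s on the robot's clock: the long torch lies in the cradle, the small filter sits flat in the well, the narrow battery pack is in the cassette bay with the gate fully shut over it, and I did not touch the look-alikes.

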